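Open the push-and-turn safety jar on the lab bench

TASK

Open the squat round jar that stands in the steel bottle holder: push its safety cap down firmly against the spring, keep it pressed while turning it counter-clockwise (seen from above) until it lets go and springs up, then lift it off. Set the cap down upright in the square steel tray and let go of it; do not drop it.

Things in the scene. Friction and masses are not known exactly. Their poses are not given: they have to be found in the camera images.
- jar: Jar to open: squat, round, white, 90 mm across; broadest of the three capped white containers, the only one in a bottle holder (round steel foot 116 mm across, collar 42 mm high). Does not move. Origin: centre of the holder's underside on the bench, z up. Shoulder top 100 mm, neck top 122 mm up. The other two, not to open: slim bottle 165 mm high, square bottle 120 mm high, 115 mm away or more.
- cap: The jar's ribbed round safety cap, 57 mm across, 36 mm tall (top 12 mm solid, hollow skirt below), 30 to 65 g. Origin: centre of its underside, z up its axis. Locked, its underside is 108 mm and its top 144 mm above the bench. Grip it across any diameter. A spring pushes it up with 6 N; inner lugs stop it turning or lifting until pressed. Once free it rises 5 mm and is off the neck 20 mm up.
- neck (a point): Point on the jar's axis 100 mm above the bench: the flat shoulder (62 mm across) that the cap's skirt meets when pressed 8 mm (14 N). Pressed 4 mm (10 N) or more, the cap can turn; 6 mm (12 N) is a good press. Seen from above, turned counter-clockwise by 40 degrees or more its lugs are free; a stop ends the turn at 79 degrees, so 60 is a good turn.
- tray: Shallow open square tray of plain steel, 190 x 190 mm outside, 18 mm high, walls 4 mm, floor 4 mm thick, empty; it does not move. Origin: centre of its underside, on the bench; x and y along its sides.
There are look-alikes about, which are no part of the job. Leave any yellow look-alike of the cap alone. What is shaped like the jar but turquoise is not meant.

How it is judged:
By the outcome, as a careful person would: the job done as asked, in the order asked, and still so for the second after the job is handed in, with the robot touching nothing.
It also fails if it takes over 45 s, if anything falls off the work surface, if the arm or the gripper's body presses on something with over 40 N, if the wrist force passes 120 N, or if a joint passes its speed limit or range.

ROBOT

A 6-joint arm with a two-finger parallel gripper is mounted at the origin on the work surface. World frame = base frame: x ahead of the robot, y to its left, z up, the work surface at z = 0. Lengths are in m, angles in rad, forces in N, time in s.
With the tool pointing down it reaches from about 0.35 to 0.975 m from the base axis. Payload 4.9 kg.
Tool frame: the origin (TCP) lies between the finger pads; the fingertips stand 17 mm ahead of it and the grasp point (between the pads) lies 2 mm behind it; z points along the fingers, y is the direction in which the jaws open and shut (so a half turn about z gives the same grasp; the last joint's range is limited). The gripper opens to 85 mm and grips with 20 to 120 N. Pads are 22 mm wide; open, the fingers measure 114 mm over their backs; the gripper's body (76 mm by 85 mm) begins 54 mm behind the grasp point. The pads swing forward as they close: fully open they stand 13 mm farther back than shut.
Start: joints at [1.162, 0.053, 1.613, -0, 1.476, -0.119], TCP at [0.179, 0.599, 0.222] pointing down, gripper open.
Joint ranges: [-3.01, 3.01], [-1.01, 2.22], [0.06, 2.58], [-1.02, 4.17], [0.09, 2.62], [-3.14, 3.14]. Speed limits (rad/s): [2.57, 2.57, 3.14, 3.14, 3.14, 3.14].

INTERFACE

Orientations are given as a unit quaternion [w, x, y, z].
In Python, from cell import * gives the robot as it stands.
- The arm moves only by the shell command python3 -m inch 'ROWS' [FORCE]. ROWS is a JSON object of lists of equal length, an entry for each row: "twist": the turn, a rotation vector about the tool's x, y, z in degrees, a list of three; "linear": the shift along the tool's x, y, z in m, a list of three; "claw": the opening in per cent of the stroke, from 0 (shut) to 100 (fully open). In form: {"twist": [[ax, ay, az], ...], "linear": [[dx, dy, dz], ...], "claw": [claw, ...]}. A call has 1 to 8 rows; each row shifts and turns the pose as measured when the row begins, along the tool's axes as they then stand; what a row does not reach is not made up. A row lasts 1/8 s, in which the tool goes at most 62.5 mm and 10.7 degrees, less where a joint would pass 70% of its speed; a pose out of reach is approached as far as the arm can. A call with a gripper value outside its range is refused whole. The fingers move at their own pace and stop on an object; FORCE is the grip in N (left out, the last holds). Time passes only in rows, so rows that do not move let the fingers close. It gives the time, the measured TCP pose, the force and the opening at its end, in the units of the state.
- read_state(): the state, without advancing time (a new reading comes with each control period).
- snapshot(name): name is "side" or "top"; returns a dict with "pixels" (384x512x3 uint8, red, green, blue), "z_map" (384x512 float32, m along the optical axis (not along the pixel's ray), 0 where there is no reading), "fov_y" (degrees; the focal length in pixels is half the picture's height over the tangent of half this angle, whatever the lens; pixels are square), "cx", "cy" (the principal point, pixels), "T" (4x4, takes a point from camera to world coordinates). Camera axes: x right, y down, z forward; pixel columns grow to the right and rows downward; lengths in m; the calibration is good to about 2 mm. A picture is of the moment at which its call begins.
- sign_off(): hands the job in, once; it reports no verdict.
Trained networks look in the newest picture that a camera, given by its name, has taken for a name from the list of things; names that differ only in an ending like _2 or _b are one class to them, and where a whole thing is asked for, a point or a joint stands for the part that bears it (a point fixed in the world has none). Each returns a list of dicts, best first, with "p" (0 to 1); they miss things now and then, are a little off and sometimes report something else, mostly with a low value. They report only what shows in the picture. A call takes as long as a camera call. They do not tell look-alikes from the thing itself.
- spot_in(camera, name): "pixel" ([row, column] in pixels, amid what is visible of it).
- masks_of(camera, name): "region" (384x512 bool, what is visible of it) and "pixel" ([row, column] in pixels, amid what is visible of it).
- landmark_of(camera, name): "pixel" ([row, column] in pixels: a listed point, or the origin of a listed thing).
The state is a dict: "t": time; "joint_positions": joint angles; "joint_vel": joint speeds; "joint_efforts": joint torques, N m; "ee_pos": TCP position; "ee_rot": TCP orientation; "wrist_force": force on the tool from outside, world axes, zero at the start; "wrist_torque": the same for the moment, N m; "opening": opening from 0.0 (shut) to 1.0 (fully open).
Only numpy, scipy, OpenCV 4.12 (cv2) and the standard library are available. Lean on these libraries where they do the work, as an engineer would, in place of code of your own. Each camera call takes 0.05 s, during which the arm holds its last target. There are 200 camera calls.

## Working session

There is one attempt and no reset: what is moved stays moved. The work goes in short steps, Python scripts to look and compute and a shell command to move; the robot and the scene stay as the last step left them, time stands still between calls to the robot, and variables do not carry over. Pictures are saved under pics/ and viewed, about 8 in all and at most 12, crops included, and the job is handed in when it is done.

```bash
mkdir -p pics; cat > h.py <<'E'
from cell import *
import numpy as np, cv2
def snap(n):
    s=snapshot(n); h=s["pixels"].shape[0]; s["f"]=h/2/np.tan(np.radians(s["fov_y"])/2); return s
def cloud(s):
    z=s["z_map"]; r,c=np.indices(z.shape)
    P=np.stack([(c-s["cx"])/s["f"]*z,(r-s["cy"])/s["f"]*z,z],-1)
    W=P@s["T"][:3,:3].T+s["T"][:3,3]; W[z==0]=np.nan; return W
E
python3 - <<'E'
from h import *
print(read_state())
ims=[]
for n in("top","side"):
    s=snap(n); cv2.imwrite(f"pics/{n}0.png",s["pixels"][:,:,::-1]); W=cloud(s)
    print(n,s["fov_y"],s["T"][:3,3].round(3))
    for k in("jar","cap","tray"):
        for m in masks_of(n,k):
            w=W[m["region"]]; w=w[~np.isnan(w[:,0])]
            zt=np.percentile(w[:,2],98) if len(w) else 0
            t=w[w[:,2]>zt-.006] if len(w) else w
            print(k,round(m["p"],2),np.round(m["pixel"]),len(w),"med",np.median(w,0).round(3),"ztop",round(zt,3),"ctr",((np.nanmin(t,0)+np.nanmax(t,0))/2).round(3),"ext",np.ptp(t,0).round(3),s["pixels"][m["region"]].mean(0).round())
E
```

```text
{'t': 0.0, 'joint_positions': array([ 1.16200651e+00,  5.33470106e-02,  1.61430715e+00, -7.13785099e-06,
        1.47598117e+00, -1.18994992e-01]), 'joint_vel': array([ 4.85891314e-04,  1.14999823e-03, -3.89628102e-04,  8.18081545e-04,
       -7.40574199e-05,  9.77781954e-05]), 'joint_efforts': array([-1.05010939e-03, -3.93689525e+01, -3.70175421e+01, -1.67753615e-04,
        7.08385240e-03, -1.28829726e-05]), 'ee_pos': array([0.17833879, 0.5983461 , 0.22096128]), 'ee_rot': array([-2.62975751e-04,  1.44390507e-01,  9.89520257e-01, -9.86905492e-04]), 'wrist_force': array([-0.2032206 , -0.04032232, -0.18905908]), 'wrist_torque': array([-0.03376551,  0.00569958,  0.02481101]), 'opening': 1.000796897389772}
top 52.02923364549683 [ 0.344 -0.01   1.023]
jar 0.93 [162. 289.] 1001 med [ 0.564 -0.1    0.075] ztop 0.101 ctr [ 0.587 -0.117  0.105] ext [0.065 0.073 0.021] [79. 75. 71.]
jar 0.74 [285. 392.] 1903 med [ 0.267 -0.341  0.09 ] ztop 0.133 ctr [ 0.262 -0.359  0.132] ext [0.027 0.029 0.008] [20. 68. 64.]
cap 0.98 [213. 306.] 441 med [ 0.438 -0.146  0.035] ztop 0.039 ctr [ 0.439 -0.149  0
[... 686 characters left out ...]
0.107] ext [0.115 0.169 0.024] [107. 101.  96.]
cap 0.87 [248. 262.] 342 med [ 0.436 -0.162  0.033] ztop 0.038 ctr [ 0.438 -0.152  0.036] ext [0.051 0.057 0.009] [157. 133.  48.]
cap 0.8 [199. 304.] 348 med [ 0.589 -0.132  0.14 ] ztop 0.145 ctr [ 0.594 -0.121  0.143] ext [0.056 0.054 0.008] [131.  60.  54.]
cap 0.61 [189. 323.] 257 med [ 0.714 -0.002  0.031] ztop 0.038 ctr [ 0.68  -0.047  0.088] ext [0.126 0.169 0.111] [152. 127.  47.]
cap 0.52 [222. 300.] 1022 med [ 0.573 -0.151  0.051] ztop 0.1 ctr [ 0.569 -0.175  0.106] ext [0.114 0.163 0.024] [105. 100.  96.]
tray 0.44 [223. 302.] 1015 med [ 0.573 -0.151  0.053] ztop 0.1 ctr [ 0.591 -0.125  0.098] ext [0.069 0.063 0.008] [105. 100.  96.]
```

View pics/top0.png

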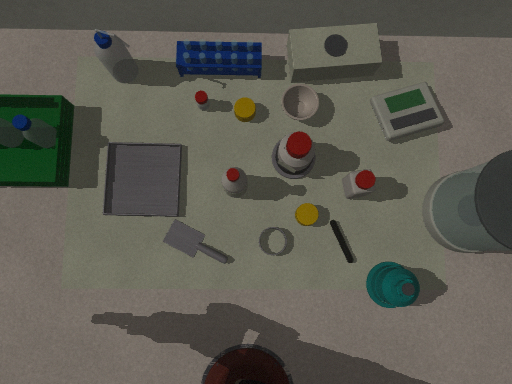

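View pics/side0.png

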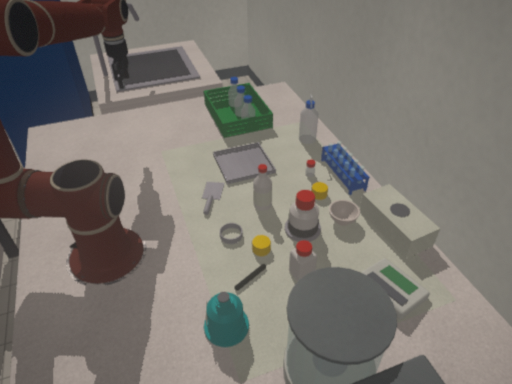

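The pictures show the jar with its red cap at top (144,301) / side (199,304), and the empty tray at top (180,143). The yellow caps and the turquoise look-alike are elsewhere. Both cameras put the cap at about (0.592, -0.119) with its top at 0.144 m, which matches the given height. The tray is at (0.529, 0.275). I'll move over the jar now.

```bash
python3 -m inch '{"twist":[[0,0,0],[0,0,0],[0,0,0],[0,0,0],[0,0,0],[0,0,0],[0,0,0],[0,0,0]],"linear":[[-0.04,-0.038,-0.01],[-0.04,-0.038,-0.01],[-0.04,-0.038,-0.01],[-0.04,-0.038,0],[-0.04,-0.038,0],[-0.04,-0.038,0],[-0.04,-0.038,0],[-0.04,-0.038,0]],"claw":[100,100,100,100,100,100,100,100]}' 60
cat > go.py <<'E'
import sys
from h import *
from scipy.spatial.transform import Rotation as Ro
s=read_state(); q=s["ee_rot"]; R=Ro.from_quat(q,scalar_first=True).as_matrix()
t=np.array([float(a) for a in sys.argv[1:4]])
print("t",s["t"],"p",s["ee_pos"].round(4),"tool shift",(R.T@(t-s["ee_pos"])).round(4),"level twist xy deg",np.degrees(R.T@np.cross(R[:,2],[0,0,-1])).round(2),"yaw of y",np.degrees(np.arctan2(R[1,1],R[0,1])).round(1),"j",s["joint_positions"].round(2),"F",s["wrist_force"].round(1),"M",s["wrist_torque"].round(2),"open",round(s["opening"],3))
E
python3 go.py 0.592 -0.119 0.22
```

```text
t: 1.4
ee_pos: [0.4039, 0.2081, 0.2543]
ee_rot: [0.003, 0.14, 0.99, 0.001]
wrist_force: [1.0, 0.5, -0.5]
opening: 1.001
t 1.4 p [0.4039 0.2081 0.2543] tool shift [-0.2714 -0.262   0.0349] level twist xy deg [0.15 0.28 0.  ] yaw of y 73.9 j [ 0.31 -0.4   1.95 -0.    1.58 -0.98] F [ 1.   0.5 -0.5] M [ 0.04  0.   -0.  ] open 1.001
```

```bash
python3 -m inch '{"twist":[[0,0,0],[0,0,0],[0,0,0],[0,0,0],[0,0,0],[0,0,0],[0,0,0],[0,0,0]],"linear":[[-0.038,-0.037,0],[-0.038,-0.037,0],[-0.038,-0.037,0],[-0.038,-0.037,0],[-0.038,-0.037,0],[-0.038,-0.037,0],[-0.038,-0.036,0],[0,0,0]],"claw":[100,100,100,100,100,100,100,100]}' 60
python3 go.py 0.592 -0.119 0.19
python3 - <<'E'
from h import *
s=snap("side"); cv2.imwrite("pics/side1.png",cv2.resize(s["pixels"][130:290,220:400,::-1],None,fx=3,fy=3))
W=cloud(s); p=s["pixels"].astype(int)
m=(p[...,0]-p[...,1]>40)&(W[...,2]>.105)&(np.hypot(W[...,0]-.592,W[...,1]+.119)<.04)
w=W[m]; t=w[w[:,2]>.139]; print(len(w),len(t),np.percentile(t,[1,99],axis=0).round(4),t.mean(0).round(4))
E
```

```text
t: 2.4
ee_pos: [0.5931, -0.129, 0.2566]
ee_rot: [0.005, 0.143, 0.99, 0.002]
wrist_force: [0.1, 0.4, -0.1]
opening: 0.997
t 2.4 p [ 0.5931 -0.129   0.2566] tool shift [0.0045 0.009  0.0666] level twist xy deg [0.3  0.56 0.  ] yaw of y 73.5 j [-0.34 -0.01  1.62  0.01  1.52 -1.62] F [ 0.1  0.4 -0.1] M [-0.    0.05 -0.03] open 0.997
324 195 [[ 0.5665 -0.1466  0.1392]
 [ 0.6195 -0.0917  0.1464]] [ 0.5926 -0.1211  0.1445]
```

View pics/side1.png

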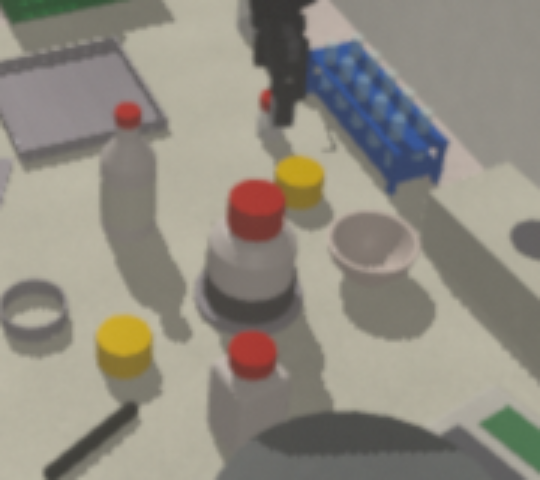

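The side crop shows the fingers above the red-capped jar, with the cap at crop (257,205) and free space around it. The refined cap centre is (0.593, -0.119). Going down.

```bash
python3 -m inch '{"twist":[[0.3,0.5,0],[0,0,0],[0,0,0],[0,0,0]],"linear":[[0.0045,0.009,0.02],[0,0,0.03],[0,0,0.02],[0,0,0]],"claw":[100,100,100,100]}' 60
python3 go.py 0.593 -0.119 0.131
```

```text
t: 2.95
ee_pos: [0.5885, -0.1109, 0.1821]
ee_rot: [-0.001, 0.14, 0.99, 0.001]
wrist_force: [0.7, 0.1, 0.9]
opening: 1.005
t 2.95 p [ 0.5885 -0.1109  0.1821] tool shift [-0.0067 -0.0066  0.0511] level twist xy deg [ 0.08 -0.14  0.  ] yaw of y 73.9 j [-0.31  0.02  1.71  0.    1.41 -1.6 ] F [0.7 0.1 0.9] M [-0.02  0.02 -0.  ] open 1.005
```

```bash
python3 -m inch '{"twist":[[0,0,0],[0,0,0],[0,0,0]],"linear":[[-0.0065,-0.0065,0],[0,0,0],[0,0,0]],"claw":[100,100,100]}' 60
python3 go.py 0.593 -0.119 0.131
```

```text
t: 3.32
ee_pos: [0.5945, -0.1192, 0.1848]
ee_rot: [0.001, 0.139, 0.99, 0.0]
wrist_force: [-0.6, -0.3, -0.5]
opening: 0.995
t 3.325 p [ 0.5945 -0.1192  0.1848] tool shift [ 0.0016 -0.0003  0.0538] level twist xy deg [0.07 0.1  0.  ] yaw of y 74.0 j [-0.32  0.03  1.7   0.    1.41 -1.61] F [-0.6 -0.3 -0.5] M [-0.04 -0.   -0.01] open 0.995
```

```bash
python3 -m inch '{"twist":[[0,0,0],[0,0,0],[0,0,0],[0,0,0],[0,0,0]],"linear":[[0.0015,0,0.018],[0,0,0.018],[0,0,0.012],[0,0,0.004],[0,0,0]],"claw":[100,100,100,100,100]}' 60
python3 go.py 0.593 -0.119 0.131
```

```text
t: 3.95
ee_pos: [0.5925, -0.1188, 0.1282]
ee_rot: [0.0, 0.14, 0.99, 0.001]
wrist_force: [0.2, -0.7, 1.2]
opening: 1.002
t 3.95 p [ 0.5925 -0.1188  0.1282] tool shift [-0.0006 -0.     -0.0028] level twist xy deg [ 0.07  0.01 -0.  ] yaw of y 73.9 j [-0.32  0.08  1.75  0.    1.32 -1.61] F [ 0.2 -0.7  1.2] M [ 0.   -0.01  0.01] open 1.002
```

```bash
python3 -m inch '{"twist":[[0,0,0],[0,0,0],[0,0,0],[0,0,0],[0,0,0],[0,0,0]],"linear":[[0,0,-0.002],[0,0,0],[0,0,0],[0,0,0],[0,0,0],[0,0,0]],"claw":[0,0,0,0,0,0]}' 80
python3 go.py 0.593 -0.119 0.124
```

```text
t: 4.7
ee_pos: [0.5956, -0.12, 0.136]
ee_rot: [0.005, 0.14, 0.99, -0.0]
wrist_force: [-0.2, 0.0, 0.5]
opening: -0.004
t 4.7 p [ 0.5956 -0.12    0.136 ] tool shift [0.0029 0.0002 0.012 ] level twist xy deg [0.02 0.53 0.  ] yaw of y 74.0 j [-0.32  0.07  1.74  0.    1.32 -1.61] F [-0.2  0.   0.5] M [0.04 0.   0.04] open -0.004
```

The fingers shut fully on nothing, so I need a look.

```bash
python3 - <<'E'
from h import *
a=snap("side")["pixels"][130:290,220:400,::-1]; b=snap("top")["pixels"][90:250,210:390,::-1]
cv2.imwrite("pics/c2.png",np.hstack([cv2.resize(x,(400,356)) for x in(a,b)]))
E
```

```text
(no output)
```

View pics/c2.png

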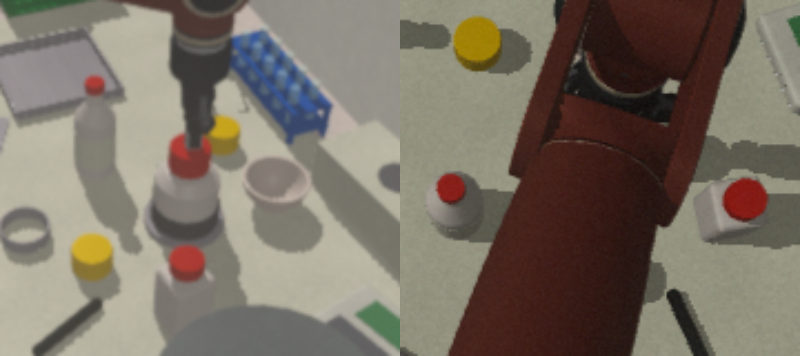

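```bash
python3 - <<'E'
from h import *
s=snap("side"); W=cloud(s); p=s["pixels"].astype(int); print(read_state()["ee_pos"])
Ti=np.linalg.inv(s["T"])
for P in([.5956,-.12,.119],[.5956,-.12,.136],[.593,-.119,.144]):
    c=Ti[:3,:3]@P+Ti[:3,3]; print(P,"row,col",(s["cy"]+s["f"]*c[1]/c[2]).round(1),(s["cx"]+s["f"]*c[0]/c[2]).round(1))
for r in range(160,212,4):
    print(r,[(c,tuple(p[r,c]),tuple(W[r,c].round(3))) for c in(302,306,310)])
m=(p[...,0]-p[...,1]>40)&(np.hypot(W[...,0]-.592,W[...,1]+.119)<.05)&(W[...,2]>.08)
w=W[m]; t=w[w[:,2]>.135];print(np.percentile(w,[1,99],axis=0).round(4),t.mean(0))
E
```

```text
[ 0.5954853  -0.11992233  0.13570463]
[0.5956, -0.12, 0.119] row,col 201.4 305.3
[0.5956, -0.12, 0.136] row,col 197.2 305.7
[0.593, -0.119, 0.144] row,col 195.2 304.9
160 [(302, (np.int64(58), np.int64(57), np.int64(54)), (np.float64(0.562), np.float64(-0.142), np.float64(0.299))), (306, (np.int64(60), np.int64(57), np.int64(56)), (np.float64(0.571), np.float64(-0.148), np.float64(0.3))), (310, (np.int64(58), np.int64(56), np.int64(55)), (np.float64(0.579), np.float64(-0.155), np.float64(0.303)))]
164 [(302, (np.int64(59), np.int64(57), np.int64(55)), (np.float64(0.563), np.float64(-0.142), np.float64(0.286))), (306, (np.int64(60), np.int64(58), np.int64(57)), (np.float64(0.571), np.float64(-0.15), np.float64(0.289))), (310, (np.int64(59), np.int64(57), np.int64(55)), (np.float64(0.579), np.float64(-0.156), np.float64(0.291)))]
168 [(302, (np.int64(68), np.int64(66), np.int64(63)), (np.float64(0.579), np.float64(-0.113), np.float64(0.246))), (306, (np.int64(60), np.int64(59), np.int64(56)), (np.float64(0.573), np.float64(-0.148), np.float64(0.273))), (310, (np.int64(60), np.int64(58)
[... 2860 characters left out ...]
.576), np.float64(-0.137), np.float64(0.13))), (306, (np.int64(118), np.int64(57), np.int64(51)), (np.float64(0.587), np.float64(-0.141), np.float64(0.13))), (310, (np.int64(116), np.int64(58), np.int64(52)), (np.float64(0.598), np.float64(-0.145), np.float64(0.13)))]
208 [(302, (np.int64(117), np.int64(57), np.int64(51)), (np.float64(0.576), np.float64(-0.14), np.float64(0.116))), (306, (np.int64(119), np.int64(57), np.int64(51)), (np.float64(0.585), np.float64(-0.148), np.float64(0.12))), (310, (np.int64(116), np.int64(60), np.int64(54)), (np.float64(0.598), np.float64(-0.148), np.float64(0.116)))]
[[ 0.5655 -0.1488  0.1113]
 [ 0.6184 -0.095   0.4621]] [ 0.58830285 -0.12644004  0.17637943]
```

```bash
cat > tip.py <<'E'
from h import *
st=read_state(); s=snap("side"); W=cloud(s); p=s["pixels"].astype(int); x,y,z=st["ee_pos"]
m=(np.hypot(W[...,0]-x,W[...,1]-y)<.075)&(W[...,2]>.155)&(p.max(-1)<100)&(p.max(-1)-p.min(-1)<20)
w=W[m]; print("ee",st["ee_pos"].round(4),"open",round(st["opening"],2),"tip low z pct",np.percentile(w[:,2],[0,1,3,5,10]).round(3),"n",len(w))
l=w[w[:,2]<w[:,2].min()+.02]; print("low xy",l.min(0).round(3),l.max(0).round(3), "proj rows", np.where(m)[0].max())
Ti=np.linalg.inv(s["T"])
for d in(0,.017):
    c=Ti[:3,:3]@[x,y,z-d]+Ti[:3,3]; print("exp row,col",d,(s["cy"]+s["f"]*c[1]/c[2]).round(1),(s["cx"]+s["f"]*c[0]/c[2]).round(1))
cv2.imwrite("pics/tip%d.png"%int(st["t"]*100),cv2.resize(s["pixels"][110:270,220:400,::-1],None,fx=3,fy=3))
E
python3 -m inch '{"twist":[[0,0,0],[0,0,0],[0,0,0]],"linear":[[0,0,-0.04],[0,0,-0.04],[0,0,0]],"claw":[0,0,0]}' 80
python3 tip.py
python3 -m inch '{"twist":[[0,0,0],[0,0,0],[0,0,0],[0,0,0],[0,0,0]],"linear":[[0,0,0],[0,0,0],[0,0,0],[0,0,0],[0,0,0]],"claw":[100,100,100,100,100]}' 80
python3 tip.py; ls pics
```

```text
t: 5.22
ee_pos: [0.5937, -0.1194, 0.2156]
ee_rot: [0.002, 0.14, 0.99, -0.0]
wrist_force: [-0.8, -0.2, -0.1]
opening: 0.001
ee [ 0.5937 -0.1194  0.2156] open 0.0 tip low z pct [0.231 0.243 0.274 0.292 0.313] n 1693
low xy [ 0.583 -0.135  0.231] [ 0.6   -0.127  0.25 ] proj rows 175
exp row,col 0 176.5 306.9
exp row,col 0.017 181.1 306.5
t: 5.9
ee_pos: [0.59, -0.1182, 0.207]
ee_rot: [-0.004, 0.14, 0.99, 0.001]
wrist_force: [0.3, 1.1, 0.0]
opening: 0.996
ee [ 0.59   -0.1182  0.207 ] open 1.0 tip low z pct [0.232 0.241 0.254 0.279 0.302] n 1731
low xy [ 0.568 -0.177  0.232] [ 0.612 -0.074  0.251] proj rows 183
exp row,col 0 178.9 305.3
exp row,col 0.017 183.5 304.9
c2.png
side0.png
side1.png
tip522.png
tip590.png
top0.png
```

```bash
python3 - <<'E'
import cv2,numpy as np
cv2.imwrite("pics/t2.png",np.hstack([cv2.resize(cv2.imread(f"pics/tip{k}.png")[60:360,90:390],(400,400)) for k in(522,590)]))
E
```

```text
(no output)
```

View pics/t2.png

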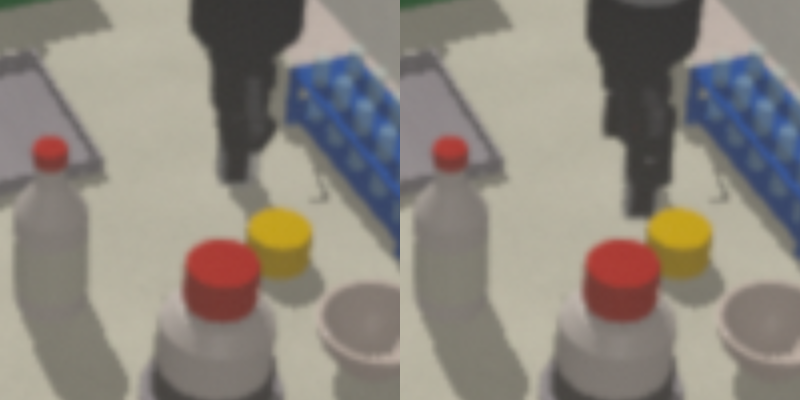

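The crops show the shut fingertips at crop (235,183), well above the cap top at (222,262). In the depth data the real tips sit about 15 mm above the reported TCP, not 17 mm below it. The reported z is therefore about 30 mm low, and that explains the empty grasp above the cap. The camera's relative measure decides, so I'm going about 35 mm lower in reported z.

```bash
python3 -m inch '{"twist":[[0,0,0],[0,0,0],[0,0,0],[0,0,0],[0,0,0],[0,0,0]],"linear":[[-0.003,0,0.02],[0,0,0.02],[0,0,0.02],[0,0,0.01],[0,0,0],[0,0,0]],"claw":[100,100,100,100,100,100]}' 80
python3 go.py 0.593 -0.119 0.092; python3 tip.py
```

```text
t: 6.7
ee_pos: [0.5913, -0.1184, 0.1297]
ee_rot: [-0.006, 0.14, 0.99, 0.002]
wrist_force: [-0.6, 0.3, 0.2]
opening: 1.002
t 6.7 p [ 0.5913 -0.1184  0.1297] tool shift [-0.0023 -0.0001  0.0377] level twist xy deg [ 0.08 -0.69 -0.  ] yaw of y 73.9 j [-0.32  0.08  1.74  0.    1.33 -1.61] F [-0.6  0.3  0.2] M [-0.03 -0.09 -0.01] open 1.002
ee [ 0.5913 -0.1184  0.1297] open 1.0 tip low z pct [0.156 0.164 0.178 0.206 0.228] n 1451
low xy [ 0.568 -0.178  0.156] [ 0.613 -0.074  0.176] proj rows 204
exp row,col 0 198.8 304.0
exp row,col 0.017 203.0 303.6
```

```bash
python3 -m inch '{"twist":[[0,-0.5,0],[0,0,0],[0,0,0],[0,0,0],[0,0,0]],"linear":[[-0.002,0,0.012],[0,0,0.012],[0,0,0.008],[0,0,0.003],[0,0,0]],"claw":[100,100,100,100,100]}' 80
python3 go.py 0.593 -0.119 0.092
python3 - <<'E'
from h import *
s=snap("side"); cv2.imwrite("pics/low.png",cv2.resize(s["pixels"][150:250,250:370,::-1],None,fx=5,fy=5))
E
```

```text
t: 7.38
ee_pos: [0.5938, -0.1192, 0.0934]
ee_rot: [-0.0, 0.14, 0.99, 0.001]
wrist_force: [0.2, -0.2, -0.1]
opening: 1.0
t 7.375 p [ 0.5938 -0.1192  0.0934] tool shift [ 0.0008 -0.0001  0.0014] level twist xy deg [ 0.07 -0.04  0.  ] yaw of y 73.9 j [-0.32  0.12  1.77  0.    1.26 -1.61] F [ 0.2 -0.2 -0.1] M [-0.03  0.02 -0.01] open 1.0
```

View pics/low.png

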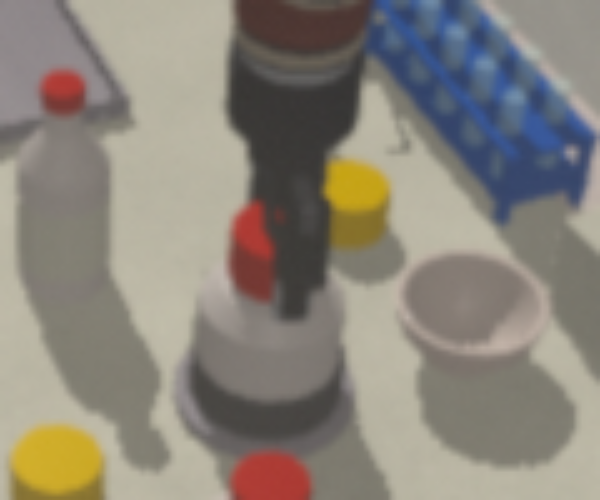

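The near finger now stands in front of the cap, overlapping it at crop (295,260). Closing.

```bash
python3 -m inch '{"twist":[[0,0,0],[0,0,0],[0,0,0],[0,0,0],[0,0,0]],"linear":[[0,0,0],[0,0,0],[0,0,0],[0,0,0],[0,0,0]],"claw":[0,0,0,0,0]}' 90
python3 go.py 0.593 -0.119 0.092
```

```text
t: 8.05
ee_pos: [0.5945, -0.1189, 0.095]
ee_rot: [0.001, 0.14, 0.99, 0.001]
wrist_force: [-0.2, 0.1, 0.5]
opening: 0.635
t 8.05 p [ 0.5945 -0.1189  0.095 ] tool shift [ 0.0014 -0.0005  0.003 ] level twist xy deg [ 0.13  0.06 -0.  ] yaw of y 73.9 j [-0.32  0.12  1.76  0.    1.26 -1.61] F [-0.2  0.1  0.5] M [ 0.07 -0.01 -0.01] open 0.635
```

Gripped: the opening is 0.635, about 54 mm. Now pressing down.

```bash
python3 -m inch '{"twist":[[0,0,0],[0,0,0],[0,0,0]],"linear":[[0,0,0.004],[0,0,0.002],[0,0,0]],"claw":[0,0,0]}' 100
python3 go.py 0.593 -0.119 0.089
```

```text
t: 8.43
ee_pos: [0.5946, -0.1189, 0.093]
ee_rot: [0.0, 0.14, 0.99, 0.001]
wrist_force: [-3.8, 1.2, 6.3]
opening: 0.631
t 8.425 p [ 0.5946 -0.1189  0.093 ] tool shift [ 0.0015 -0.0006  0.004 ] level twist xy deg [ 0.12 -0.01 -0.  ] yaw of y 74.0 j [-0.32  0.12  1.76  0.    1.26 -1.61] F [-3.8  1.2  6.3] M [ 0.24  0.54 -0.03] open 0.631
```

```bash
python3 -m inch '{"twist":[[0,0,0],[0,0,0]],"linear":[[0,0,0.005],[0,0,0.004]],"claw":[0,0]}' 100
python3 go.py 0.593 -0.119 0.089
```

```text
t: 8.68
ee_pos: [0.5951, -0.1189, 0.0886]
ee_rot: [-0.0, 0.139, 0.99, 0.001]
wrist_force: [-7.9, 3.3, 13.9]
opening: 0.633
t 8.675 p [ 0.5951 -0.1189  0.0886] tool shift [ 0.002  -0.0006 -0.0004] level twist xy deg [ 0.11 -0.03  0.  ] yaw of y 74.0 j [-0.32  0.13  1.77  0.    1.25 -1.61] F [-7.9  3.3 13.9] M [ 0.44  1.16 -0.  ] open 0.633
```

```bash
python3 -m inch '{"twist":[[0,0,-8],[0,0,-8]],"linear":[[0.001,0,0.002],[0.001,0,0.002]],"claw":[0,0]}' 100
python3 go.py 0.593 -0.119 0.089
```

```text
t: 8.93
ee_pos: [0.5971, -0.1182, 0.0904]
ee_rot: [0.005, -0.004, 1.0, 0.001]
wrist_force: [-0.4, 4.7, 9.5]
opening: 0.631
t 8.925 p [ 0.5971 -0.1182  0.0904] tool shift [ 0.0041 -0.0008  0.0013] level twist xy deg [0.15 0.54 0.  ] yaw of y 90.4 j [-0.32  0.12  1.77  0.01  1.24 -1.9 ] F [-0.4  4.7  9.5] M [ 0.81  0.15 -0.1 ] open 0.631
```

```bash
python3 -m inch '{"twist":[[0,0,0],[0,0.3,-8],[0,0,-8]],"linear":[[0.001,0,0.004],[0.001,0,0.004],[0,0,0.0035]],"claw":[0,0,0]}' 100
python3 go.py 0.593 -0.119 0.089
```

```text
t: 9.3
ee_pos: [0.5981, -0.1168, 0.0884]
ee_rot: [0.004, -0.147, 0.989, 0.002]
wrist_force: [-10.3, 5.0, 15.2]
opening: 0.635
t 9.3 p [ 0.5981 -0.1168  0.0884] tool shift [ 0.0055 -0.0007 -0.0006] level twist xy deg [ 0.13  0.54 -0.  ] yaw of y 106.9 j [-0.32  0.13  1.76  0.01  1.24 -2.19] F [-10.3   5.   15.2] M [ 0.77  1.86 -0.32] open 0.635
```

```bash
python3 -m inch '{"twist":[[0,0.3,-8],[0,0.2,-8],[0,0,-8]],"linear":[[0.0025,0,0.003],[0.002,0,0.003],[0.001,0,0.003]],"claw":[0,0,0]}' 100
python3 go.py 0.593 -0.119 0.089
```

```text
t: 9.68
ee_pos: [0.5973, -0.1152, 0.0885]
ee_rot: [0.006, -0.356, 0.935, 0.002]
wrist_force: [-7.0, 6.0, 12.9]
opening: 0.634
t 9.675 p [ 0.5973 -0.1152  0.0885] tool shift [ 0.0058  0.     -0.0006] level twist xy deg [0.04 0.69 0.  ] yaw of y 131.7 j [-0.32  0.13  1.77  0.01  1.24 -2.62] F [-7.   6.  12.9] M [ 0.92  1.26 -0.27] open 0.634
```

Turned 58° with about 13 N of press. A few more degrees, then ease up and check whether it springs free.

```bash
python3 -m inch '{"twist":[[0,0.3,-5],[0,0.2,0],[0,0,0],[0,0,0],[0,0,0]],"linear":[[0.002,0,0.003],[0.001,0,-0.003],[0.001,0,-0.004],[0,0,-0.004],[0,0,-0.003]],"claw":[0,0,0,0,0]}' 100
python3 go.py 0.593 -0.119 0.12
```

```text
t: 10.3
ee_pos: [0.596, -0.1159, 0.1038]
ee_rot: [0.004, -0.398, 0.917, 0.001]
wrist_force: [0.0, -0.2, -0.3]
opening: 0.631
t 10.3 p [ 0.596  -0.1159  0.1038] tool shift [ 0.0042  0.0001 -0.0162] level twist xy deg [-0.02  0.46  0.  ] yaw of y 136.9 j [-0.32  0.11  1.76  0.01  1.27 -2.71] F [ 0.  -0.2 -0.3] M [-0.02 -0.02  0.01] open 0.631
```

It's free: 9 mm above the locked height with no tension. Lifting straight up.

```bash
python3 -m inch '{"twist":[[0,0.4,0],[0,0,0],[0,0,0],[0,0,0],[0,0,0],[0,0,0],[0,0,0],[0,0,0]],"linear":[[0,0,-0.01],[0,0,-0.01],[0,0,-0.01],[0,0,-0.02],[0,0,-0.025],[0,0,-0.03],[0,0,-0.02],[0,0,0]],"claw":[0,0,0,0,0,0,0,0]}' 100
python3 go.py 0.529 0.275 0.22
python3 - <<'E'
from h import *
s=snap("side"); cv2.imwrite("pics/lift.png",cv2.resize(s["pixels"][110:250,220:388,::-1],None,fx=3,fy=3))
E
```

```text
t: 11.3
ee_pos: [0.5966, -0.1171, 0.239]
ee_rot: [0.002, -0.398, 0.918, -0.002]
wrist_force: [-0.2, -0.3, -1.2]
opening: 0.631
t 11.3 p [ 0.5966 -0.1171  0.239 ] tool shift [-0.2399  0.3175  0.0178] level twist xy deg [-0.29  0.09 -0.  ] yaw of y 136.9 j [-0.32 -0.    1.64 -0.    1.5  -2.7 ] F [-0.2 -0.3 -1.2] M [ 0.03 -0.   -0.01] open 0.631
```

View pics/lift.png

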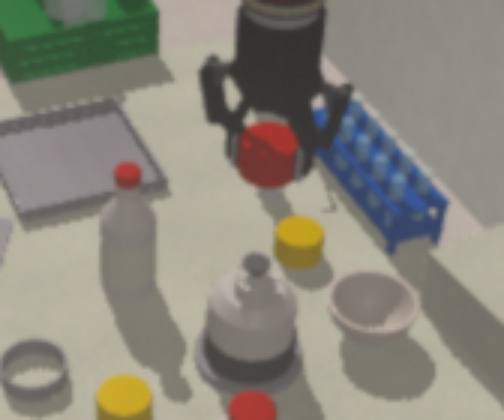

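The crop shows the red cap held between the fingers at (268,155) and the jar neck bare at (257,262). Moving to the tray.

```bash
python3 -m inch '{"twist":[[0,0,0],[0,0,0],[0,0,0],[0,0,0],[0,0,0],[0,0,0],[0,0,0],[0,0,0]],"linear":[[-0.02,0.026,0],[-0.036,0.048,0],[-0.036,0.048,0],[-0.036,0.048,0],[-0.036,0.048,0],[-0.034,0.045,0],[-0.02,0.028,0],[0,0,0]],"claw":[0,0,0,0,0,0,0,0]}' 100
python3 go.py 0.529 0.275 0.02
```

```text
t: 12.35
ee_pos: [0.525, 0.2505, 0.2224]
ee_rot: [-0.009, -0.396, 0.918, 0.002]
wrist_force: [-1.0, -0.2, -0.7]
opening: 0.636
t 12.35 p [0.525  0.2505 0.2224] tool shift [-0.0237  0.0116  0.2022] level twist xy deg [ 0.64 -0.88  0.  ] yaw of y 136.7 j [ 0.32 -0.04  1.7   0.    1.49 -2.07] F [-1.  -0.2 -0.7] M [-0.01 -0.01 -0.06] open 0.636
```

```bash
python3 -m inch '{"twist":[[0.3,-0.4,0],[0.3,-0.4,0],[0,0,0],[0,0,0],[0,0,0],[0,0,0],[0,0,0],[0,0,0]],"linear":[[-0.012,0.006,0.02],[-0.01,0.005,0.03],[0,0,0.035],[0,0,0.035],[0,0,0.03],[0,0,0.02],[0,0,0],[0,0,0]],"claw":[0,0,0,0,0,0,0,0]}' 100
python3 go.py 0.529 0.275 -0.009
python3 - <<'E'
from h import *
s=snap("side"); W=cloud(s); p=s["pixels"].astype(int); e=read_state()["ee_pos"]
m=(p[...,0]-p[...,1]>40)&(np.hypot(W[...,0]-e[0],W[...,1]-e[1])<.04); w=W[m]
print(len(w),"z",np.percentile(w[:,2],[1,5,50,95,99]).round(4),"xy",np.percentile(w[:,:2],[2,98],axis=0).round(3))
E
```

```text
t: 13.35
ee_pos: [0.5301, 0.2659, 0.0413]
ee_rot: [-0.005, -0.394, 0.919, -0.002]
wrist_force: [0.3, -0.1, 0.7]
opening: 0.629
t 13.35 p [0.5301 0.2659 0.0413] tool shift [-0.0064  0.007   0.0502] level twist xy deg [ 0.08 -0.64 -0.  ] yaw of y 136.3 j [ 0.34  0.16  1.81 -0.    1.18 -2.04] F [ 0.3 -0.1  0.7] M [-0.03 -0.06  0.03] open 0.629
177 z [0.0583 0.061  0.0865 0.0912 0.1111] xy [[0.502 0.233]
 [0.545 0.288]]
```

The camera puts the cap top about 0.048 m above the reported z, so the underside is at reported z + 0.0125. That agrees with the estimate. Lowering in steps.

```bash
python3 -m inch '{"twist":[[0,-0.4,0],[0,-0.2,0],[0,0,0],[0,0,0],[0,0,0]],"linear":[[0,0,0.015],[0,0,0.015],[0,0,0.008],[0,0,0],[0,0,0]],"claw":[0,0,0,0,0]}' 100
python3 go.py 0.529 0.275 -0.009
```

```text
t: 14.02
ee_pos: [0.5314, 0.2665, 0.0029]
ee_rot: [0.002, -0.394, 0.919, 0.0]
wrist_force: [0.3, -0.4, -1.2]
opening: 0.631
t 14.025 p [0.5314 0.2665 0.0029] tool shift [-0.0045  0.0076  0.0119] level twist xy deg [-0.02  0.2  -0.  ] yaw of y 136.4 j [ 0.34  0.21  1.83  0.    1.09 -2.04] F [ 0.3 -0.4 -1.2] M [-0.01  0.01  0.03] open 0.631
```

```bash
for i in 1; do python3 -m inch '{"twist":[[0,0,0],[0,0,0],[0,0,0],[0,0,0],[0,0,0]],"linear":[[0,0,0.004],[0,0,0.004],[0,0,0.0015],[0,0,0.0015],[0,0,0.001]],"claw":[0,0,0,0,0]}' 60; done
python3 go.py 0.529 0.275 -0.009
```

```text
t: 14.65
ee_pos: [0.5322, 0.2669, -0.0087]
ee_rot: [0.003, -0.394, 0.919, 0.0]
wrist_force: [-2.6, -1.1, 5.2]
opening: 0.633
t 14.65 p [ 0.5322  0.2669 -0.0087] tool shift [-0.0037  0.0079  0.0003] level twist xy deg [-0.07  0.29 -0.  ] yaw of y 136.4 j [ 0.34  0.23  1.83  0.    1.07 -2.04] F [-2.6 -1.1  5.2] M [-0.21  0.52  0.06] open 0.633
```

Touching the tray floor with 5 N. Releasing.

```bash
python3 -m inch '{"twist":[[0,0,0],[0,0,0],[0,0,0],[0,0,0]],"linear":[[0,0,0],[0,0,0],[0,0,0],[0,0,0]],"claw":[75,85,100,100]}' 20
python3 go.py 0.532 0.267 0.1
python3 -m inch '{"twist":[[0,0,0],[0,0,0],[0,0,0],[0,0,0],[0,0,0],[0,0,0],[0,0,0],[0,0,0]],"linear":[[0,0,-0.008],[0,0,-0.01],[0,0,-0.015],[0,0,-0.03],[0,0,-0.04],[0,0,-0.04],[0,0,-0.02],[0,0,0]],"claw":[100,100,100,100,100,100,100,100]}'
python3 - <<'E'
from h import *
s=snap("side"); W=cloud(s); p=s["pixels"].astype(int)
cv2.imwrite("pics/end.png",cv2.resize(s["pixels"][90:250,200:400,::-1],None,fx=3,fy=3))
m=(p[...,0]-p[...,1]>40)&(np.hypot(W[...,0]-.532,W[...,1]-.267)<.06)&(W[...,2]<.07); w=W[m]
t=w[w[:,2]>.034];print(len(w),"z",np.percentile(w[:,2],[1,50,95,99]).round(4),"top",t.min(0).round(3),t.max(0).round(3))
E
```

```text
t: 15.15
ee_pos: [0.5327, 0.2671, -0.0082]
ee_rot: [0.003, -0.394, 0.919, 0.0]
wrist_force: [-0.2, 0.0, 0.1]
opening: 0.999
t 15.15 p [ 0.5327  0.2671 -0.0082] tool shift [-1.000e-04  3.000e-04 -1.082e-01] level twist xy deg [-0.1   0.34  0.  ] yaw of y 136.4 j [ 0.34  0.23  1.83  0.    1.07 -2.04] F [-0.2  0.   0.1] M [ 0.   -0.01  0.01] open 0.999
t: 16.15
ee_pos: [0.5329, 0.2669, 0.1678]
ee_rot: [0.007, -0.394, 0.919, 0.0]
wrist_force: [0.3, -0.1, -0.2]
opening: 0.998
191 z [0.0071 0.0355 0.0406 0.0424] top [0.503 0.234 0.034] [0.557 0.288 0.045]
```

View pics/end.png

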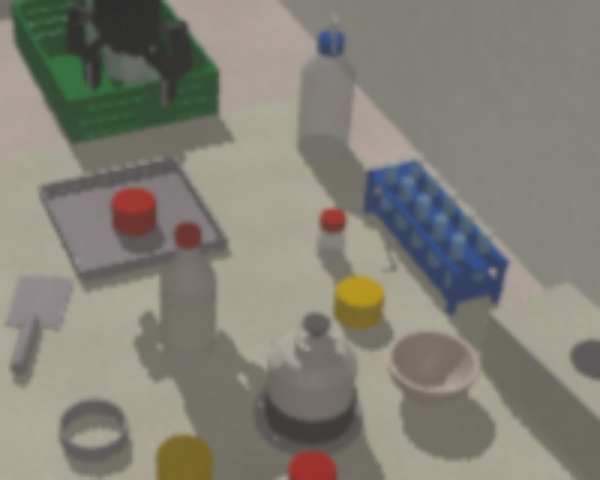

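The crop shows the cap upright in the tray at (134,212), with its top at about 0.040 m (4 mm floor + 36 mm cap). The gripper is clear of it and the jar is open. Handing in.

```bash
python3 -c "from cell import *; print(sign_off())"
```

```text
the job is handed in; nothing more can be done
None
```

The jar is open and its red cap stands upright in the square steel tray. I signed off at about 16 s of the 45 s allowed; no verdict is reported.

**What I did:** I gripped the cap and pressed it down about 6 mm, with 9.5 to 15 N measured. I turned it about 63° counter-clockwise under that press, then eased up. It came free with no pull and I lifted it off. I set it on the tray floor with about 5 N, opened the fingers and moved up clear.

**Last checks:**
- **Cap:** the side camera puts the cap top at 0.040 m, which is the 4 mm tray floor plus the 36 mm cap. The cap is at about (0.53, 0.26), inside the tray.
- **Jar and surroundings:** the jar neck is bare. The neighbouring items in the last picture look undisturbed.
- **Gripper:** it is open and touching nothing, with the wrist force near zero.

**What failed or disagreed:** the first grasp shut on nothing, just above the cap. The fingertips seen by camera sat about 30 mm higher than the reported tool position implied, so I worked from the camera heights after that. During the turn there was up to about 11 N of sideways force, because the arm drifted a few millimetres in x and y.

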